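# Seat the blower impeller and hand-spin it

### The job

The impeller of the open blower has been put on its spindle but stands too high, because its drive slots have not found the cross pin underneath. Feel for the pin by turning the hub while pressing gently, never hard, until the impeller drops fully home; then turn it by hand at least one full turn, either way, to check that it runs round freely with the spindle, and leave it home and still. Leave the yellow screwdriver and the tin of screws where they are.

Things in the scene. Friction and masses are not known exactly. Their poses are not given: they have to be found in the camera images.
- housing: Grey blower housing, cover off, fixed to the worktop: round foot 168 mm across, 10 mm thick; origin at the centre of its underside, on the worktop and on the impeller's axis, z up. Low scroll wall, inner radius 75 mm, outer 79 mm, top 35 mm above the worktop; an outlet stub points along its own -x to 98 mm from the axis.
- motor: Dark motor can, 52 mm across, under the impeller; origin on the axis, 10 mm above the worktop. Its upright spindle bears a level cross pin (4 mm thick, 30 mm long) hidden under the hub; where the pin points is unknown. Pressing on the impeller with much more than 15 N harms the bearing.
- rotor: Blue impeller, axis z up; origin on the axis at the underside of its disc (radius 66 mm, 4 mm thick), 34 mm above the worktop when home. Five upright radial vanes 4 mm thick, from 22 to 64 mm radius, tops 22 mm above the origin; one, yellow-tipped, lies along its x, the others every 72 degrees. It turns with about 0.015 Nm alone, 0.1 Nm with the spindle.
- hub_grip (a point): Point on the axis 34 mm above the impeller's origin, 10 mm under the top of the round hub (30 mm across, from 10 to 44 mm above the origin), to grip from above. Under the hub are four slots 90 degrees apart, along the impeller's x and y, 6.5 mm wide, 8 mm deep; they must come over the pin, so a quarter turn at most finds it.
- vane_mid (a point): Middle of the yellow-tipped vane: 45 mm from the axis, 13 mm above the impeller's origin. A shut gripper can be put between two vanes here and push a vane round.
- lift (a joint): Height of the impeller above home, m: 0 home, 0.008 resting on the pin, 0.011 to 0.018 at the start. Snug fit: it stays at the height where it is left and takes 2 to 5 N to press down.
- spindle (a joint): Angle by which the spindle has been turned since the start, rad, anticlockwise from above positive; starts at 0, whichever way the pin points. It has no stop. It turns with the impeller only when the slots have caught the pin; if it is carried along before the impeller is home, a slot edge leans on the pin: turn back a little the other way.
- float (a joint): How far the spindle has been pressed down on the wave spring under it, m: 0 at rest; gives about 1 mm per 5 N of downward load on the pin after the first 3 N. More than 0.0036 (21 N) harms the bearing.
- driver_mid (a point): Yellow screwdriver lying loose, 189x23x24 mm; its middle, 12 mm up. Leave alone.
- tin_mid (a point): Small open grey tin of screws, 63 mm across and 29 mm high, loose; its centre half-way up. Leave alone.

How it is judged:
By the outcome, as a careful person would: the job done as asked, in the order asked, and still so for the second after the job is handed in, with the robot touching nothing.
It also fails if it takes over 67 s, if anything falls off the work surface, if the arm or the gripper's body presses on something with over 40 N, if the wrist force passes 120 N, or if a joint passes its speed limit or range.

### The arm

A 7-joint arm with a two-finger parallel gripper is mounted at the origin on a cart in front of the work surface, level with it; the furniture and walls round the work are solid. World frame = base frame: x ahead of the robot, y to its left, z up, the work surface at z = 0. Lengths are in m, angles in rad, forces in N, time in s.
With the tool pointing down it reaches from about 0.425 to 0.825 m from the base axis. Payload 3.6 kg.
Tool frame: the origin (TCP) lies between the finger pads; the fingertips stand 22 mm ahead of it and the grasp point (between the pads) lies 3 mm ahead of it; z points along the fingers, y is the line along which they close (so a half turn about z gives the same grasp; the last joint's range is limited). The gripper opens to 85 mm and grips with 20 to 120 N. Pads are 22 mm wide; open, the fingers measure 114 mm over their backs; the gripper's body (76 mm by 85 mm) begins 54 mm behind the grasp point. The pads swing forward as they close: fully open they stand 13 mm farther back than shut.
Start: joints at [1.095, 0.615, -0.013, 1.423, 0.008, 1.103, -0.04], TCP at [0.283, -0.585, 0.253] pointing down, gripper open.
Joint ranges: [-3.12, 3.12], [-0.3, 2.06], [-1.34, 1.32], [0.26, 2.42], [-1.36, 4.5], [0.01, 1.98], [-2.84, 2.84]. Speed limits (rad/s): [2.79, 2.79, 3.14, 3.14, 3.14, 3.14, 3.14].

### API

Orientations are given as a unit quaternion [x, y, z, w].
In Python, from bench import r gives the robot as it stands.
- The arm moves only by the tool step_arm, never from a script. Its argument "series" is a list of rows, each a list of 3 entries, a list of its own where there are three numbers: the turn, a rotation vector about the tool's x, y, z in degrees, then the shift along the tool's x, y, z in cm, then the opening in per cent of the stroke, from 0 (shut) to 100 (fully open). In form: [[[ax, ay, az], [dx, dy, dz], claw], ...]. A call has 1 to 8 rows; each row shifts and turns the commanded pose from where the row before left it, along the tool's axes as they then stand; what a row does not reach is not made up. A row lasts 1/12 s, in which the tool goes at most 41.7 mm and 7.16 degrees, less where a joint would pass 70% of its speed; a pose out of reach is approached as far as the arm can. A call is refused whole if a number of a shift passes 4.17 or a number of a turn 7.16, either way. A call with a gripper value outside its range is refused whole. The fingers move at their own pace and stop on an object; the grip force is fixed at half the most. Time passes only in rows, so rows that do not move let the fingers close. It gives the time, the measured TCP pose, the force, the opening and the grip force at its end, in the units of the state.
- r.sense(): the state, without advancing time (a new reading comes with each control period).
- r.snapshot(name): name is "side" or "top"; returns the picture (400x640x3 uint8, blue, green, red); there is no depth.
- r.get_calibration(name): a dict with "fx", "fy", "cx", "cy" (pixels), "rvec" (rotation vector, rad) and "tvec" (3), from world to camera coordinates, as OpenCV has them. Camera axes: x right, y down, z forward; pixel columns grow to the right and rows downward; lengths in m; the calibration is good to about 2 mm. A picture is of the moment at which its call begins. get_calibration takes no time and is no camera call.
- r.hand_in(): hands the job in; it is judged then, once.
Trained networks look in the newest picture that a camera, given by its name, has taken for a name from the list of things; names that differ only in an ending like _2 or _b are one class to them, and where a whole thing is asked for, a point or a joint stands for the part that bears it (a point fixed in the world has none). Each returns a list of dicts, best first, with "p" (0 to 1); they miss things now and then, are a little off and sometimes report something else, mostly with a low value. They report only what shows in the picture. A call takes as long as a camera call.
- r.trace(query, camera): "mask" (400x640 bool, what is visible of it) and "position" ([column, row] in pixels, amid what is visible of it).
- r.landmark_of(query, camera): "position" ([column, row] in pixels: a listed point, or the origin of a listed thing).
The state is a dict: "clock": time; "joints": joint angles; "dq": joint speeds; "joint_efforts": joint torques, N m; "eef_pos": TCP position; "ee_rot": TCP orientation; "contact_force": force on the tool from outside, world axes, zero at the start; "ft_torque": the same for the moment, N m; "gripper_width": finger opening in m; "grip_force": force on a finger pad.
Only numpy, scipy, OpenCV 4.12 (cv2) and the standard library are available. Lean on these libraries where they do the work, as an engineer would, in place of code of your own. Each camera call takes 0.05 s, during which the arm holds its last target. There are 200 camera calls.

## Working session

There is one attempt and no reset: what is moved stays moved. The work goes in short steps, Python scripts to look and compute and a tool call to move; the robot and the scene stay as the last step left them, time stands still between calls to the robot, and variables do not carry over. Pictures are saved under pics/ and viewed, at most 10 in all, crops included, and the job is handed in when it is done.

Besides the shell and the picture viewer there is one more tool, called after "Request:" as name(argument=value, ...) on one line, values as JSON. step_arm: Moves the arm, as the interface text tells. Its arguments: {"type":"object","properties":{"series":{"type":"array"}},"required":["series"]}

```bash
mkdir -p pics; cat > h.py <<'E'
from bench import r
import numpy as np, cv2
from scipy.spatial.transform import Rotation as R
def ray(cam,px):
    c=r.get_calibration(cam);K=np.array([[c['fx'],0,c['cx']],[0,c['fy'],c['cy']],[0,0,1.]])
    Rm=cv2.Rodrigues(np.array(c['rvec'],float))[0];t=np.array(c['tvec'],float).ravel()
    return -Rm.T@t, Rm.T@np.linalg.inv(K)@np.array([px[0],px[1],1.])
def atz(cam,px,z):
    o,d=ray(cam,px);return o+d*(z-o[2])/d[2]
def tri(a,b):
    A=np.zeros((3,3));B=np.zeros(3)
    for cam,px in (a,b):
        o,d=ray(cam,px);d/=np.linalg.norm(d);P=np.eye(3)-np.outer(d,d);A+=P;B+=P@o
    return np.linalg.solve(A,B)
E
python3 - <<'E'
from h import *
ims=[r.snapshot(n) for n in("top","side")]
cv2.imwrite('pics/a.png',cv2.resize(np.vstack(ims),(480,600)))
cv2.imwrite('pics/top.png',ims[0])
for q in("hub_grip","rotor","housing","vane_mid","driver_mid","tin_mid"):
    p={}
    for c in("top","side"):
        l=r.landmark_of(q,c)
        if l: p[c]=l[0]['position']; print(q,c,np.round(l[0]['position'],1),round(l[0]['p'],2))
    if len(p)==2: print('  tri',np.round(tri(("top",p["top"]),("side",p["side"])),4))
s=r.sense();print(s)
E
```

```text
hub_grip side [318.  187.2] 0.94
rotor top [260.1 198.4] 0.76
rotor side [317.3 198.4] 0.92
  tri [0.522  0.2491 0.0456]
housing top [264.7 201.4] 0.79
housing side [318.5 213.7] 0.85
  tri [0.5208 0.2449 0.0013]
vane_mid top [265.9 172.7] 0.92
vane_mid side [330.5 190.9] 0.93
  tri [0.5668 0.2352 0.0698]
driver_mid top [359.4 253.3] 0.86
driver_mid side [280.4 261.5] 0.98
  tri [0.399  0.023  0.0063]
tin_mid top [410.2 217.6] 0.96
tin_mid side [326.5 288.9] 0.88
  tri [ 0.4796 -0.094   0.0058]
{'clock': 0.7, 'joints': array([ 1.09449106,  0.61485422, -0.01257907,  1.42335819,  0.00808314,
        1.10338442, -0.04040649]), 'dq': array([-0.00124307, -0.00069326,  0.0006732 , -0.00010663, -0.00012427,
       -0.00045689,  0.00054933]), 'joint_efforts': array([-4.81556654e-04, -4.68965328e+01,  2.58713756e-01, -1.71307898e+01,
        1.00207442e-02,  1.70775580e-03,  1.47440937e-05]), 'eef_pos': array([ 0.28262686, -0.58533487,  0.25334091]), 'ee_rot': array([9.74814620e-01, 2.23016715e-01, 2.52389065e-05, 1.71767569e-05]), 'contact_force': array([ 0.6304112 , -1.29907144, -0.31988963]), 'ft_torque': array([ 0.04333395, -0.01727879,  0.02136234]), 'grip_force': 0.0, 'gripper_width': 0.0853987321506653}
```

View pics/a.png

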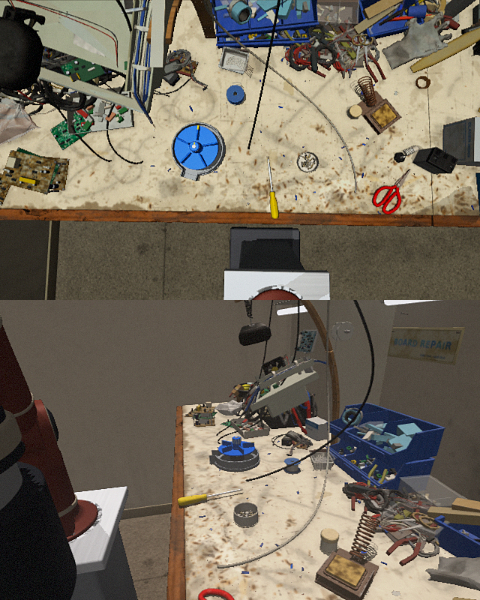

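The top view shows the impeller at about (266,197) in full-image pixels, with the driver at (360,253) and the tin at (410,217). A black wire ends near (333,200). I'll check the clearances around the rotor before moving.

```bash
python3 - <<'E'
from h import *
t=r.snapshot("top");s=r.snapshot("side")
a=cv2.resize(t[90:290,130:430],(600,400));b=cv2.resize(s[0:290,230:520],(400,400))
cv2.imwrite('pics/b.png',cv2.resize(np.hstack([a,b]),(800,320)))
print('wire end',tri(("top",(333,200)),("side",(327,240))), atz("top",(333,200),0))
for q,c in(("rotor","top"),("rotor","side"),("housing","top")):
    m=r.trace(q,c)[0]; print(q,c,m['position'],m['p'])
for z in(0.045,.05,.08): print(z,atz("top",r.trace("rotor","top")[0]['position'],z))
l=r.landmark_of("hub_grip","top");print(l[:2])
print([ (n,np.round(ray(n,(320,200))[0],2)) for n in("top","side")])
E
```

```text
wire end [0.51839359 0.08513959 0.00834197] [0.51807665 0.08523944 0.        ]
rotor top [263.8, 197.7] 0.87
rotor side [314.3, 194.9] 0.97
housing top [261.9, 198.3] 0.93
0.045 [0.51800826 0.24163549 0.045     ]
0.05 [0.5175846  0.24087052 0.05      ]
0.08 [0.51504263 0.23628067 0.08      ]
[{'position': [262.7, 197.0], 'p': 0.64}]
[('top', array([0.43, 0.09, 1.03])), ('side', array([ 0.37, -0.67,  0.45]))]
```

View pics/b.png

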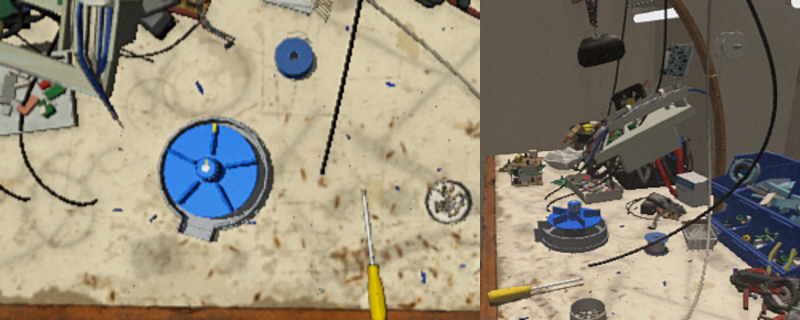

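Request:
step_arm(series=[[[0,0,0],[2.34,-2.42,0],60],[[0,0,0],[2.34,-2.42,0],60],[[0,0,0],[2.34,-2.42,0],60],[[0,0,0],[2.34,-2.42,0],60],[[0,0,0],[2.34,-2.42,0],60],[[0,0,0],[2.34,-2.42,0],60],[[0,0,0],[2.34,-2.42,0],60],[[0,0,0],[2.34,-2.42,0],60]])

```text
clock: 1.82
eef_pos: [0.3674, -0.3281, 0.2536]
ee_rot: [0.975, 0.223, 0.0, 0.0]
contact_force: [1.2, 0.1, 0.6]
gripper_width: 0.0512
grip_force: 0.0
```

Request:
step_arm(series=[[[0,0,0],[2.34,-2.42,0],60],[[0,0,0],[2.34,-2.42,0],60],[[0,0,0],[2.34,-2.42,0],60],[[0,0,0],[2.34,-2.42,0],60],[[0,0,0],[2.34,-2.42,0],60],[[0,0,0],[2.09,-2.55,0],60],[[0,0,0],[2.09,-2.55,0],60],[[0,0,0],[2.09,-2.55,0],60]])

```text
clock: 2.48
eef_pos: [0.4433, -0.072, 0.2537]
ee_rot: [0.975, 0.223, 0.0, 0.0]
contact_force: [0.1, -0.5, -0.1]
gripper_width: 0.0515
grip_force: 0.0
```

Request:
step_arm(series=[[[0,0,0],[2.09,-2.55,0],60],[[0,0,0],[2.09,-2.55,0],60],[[0,0,0],[2.09,-2.55,0],60],[[0,0,0],[2.09,-2.55,0],60],[[0,0,0],[2.09,-2.55,0],60],[[0,0,0],[2.09,-2.55,0],60],[[0,0,0],[0,0,0],60]])

```text
clock: 3.07
eef_pos: [0.4901, 0.1275, 0.2539]
ee_rot: [0.974, 0.229, 0.002, -0.003]
contact_force: [-0.1, 0.3, -0.0]
gripper_width: 0.0513
grip_force: 0.0
```

```bash
python3 - <<'E'
from h import *
s=r.sense();print(np.round(s['joints'],3),np.round(s['eef_pos'],4),np.round(s['ee_rot'],4))
r.snapshot("top");r.snapshot("side")
P={}
for q in("hub_grip","housing","rotor"):
  for c in("top","side"):
    l=r.landmark_of(q,c); 
    if l: P[q,c]=l[0]['position'];print(q,c,l[0]['position'],l[0]['p'])
  if (q,"top") in P and (q,"side") in P: print(tri(("top",P[q,"top"]),("side",P[q,"side"])))
print(tri(("top",(262.7,197.)),("side",(318,187.2))))
E
```

```text
[-0.16   0.396 -0.189  1.831  0.084  0.918 -1.495] [0.4901 0.1275 0.2539] [ 0.9735  0.2286  0.0021 -0.003 ]
hub_grip top [260.4, 194.0] 0.73
hub_grip side [315.2, 186.8] 0.61
[0.5226377  0.24356497 0.08228984]
housing top [265.2, 199.6] 0.96
housing side [320.5, 217.2] 0.67
[ 0.52613793  0.24555271 -0.01042635]
rotor top [262.0, 199.6] 0.89
rotor side [314.3, 198.8] 0.97
[0.51616012 0.24492398 0.04722543]
[0.52253383 0.2374279  0.08280924]
```

Request:
step_arm(series=[[[0,0,0],[2.0,-2.23,0],60],[[0,0,0],[2.0,-2.23,0.5],60],[[0,0,0],[2.0,-2.23,2],60],[[0,0,0],[2.0,-2.23,2.5],60],[[0,0,0],[0,0,3],60],[[0,0,0],[0,0,3],60],[[0,0,0],[0,0,0],60],[[0,0,0],[0,0,0],60]])

```text
clock: 4.13
eef_pos: [0.522, 0.2325, 0.1423]
ee_rot: [0.975, 0.222, -0.002, 0.001]
contact_force: [1.2, -0.6, 0.1]
gripper_width: 0.0511
grip_force: 0.0
```

```bash
python3 - <<'E'
from h import *
s=r.sense();print(np.round(s['joints'],3),np.round(s['eef_pos'],4),np.round(s['ee_rot'],4),s['contact_force'])
a=r.snapshot("side");t=r.snapshot("top")
for q in("hub_grip","housing","rotor"):
    l=r.landmark_of(q,"side"); print(q,l[0] if l else 0)
cv2.imwrite('pics/c.png',np.hstack([cv2.resize(a[100:260,240:400],(400,400)),cv2.resize(t[120:280,180:340],(400,400))]))
E
```

```text
[-0.354  0.63  -0.163  1.776  0.141  0.751 -1.712] [0.522  0.2325 0.1423] [ 9.750e-01  2.224e-01 -1.800e-03  6.000e-04] [ 1.22531377 -0.57364264  0.11781849]
hub_grip {'position': [316.5, 187.7], 'p': 0.59}
housing {'position': [320.6, 215.4], 'p': 0.8}
rotor {'position': [313.5, 198.8], 'p': 0.69}
```

View pics/c.png

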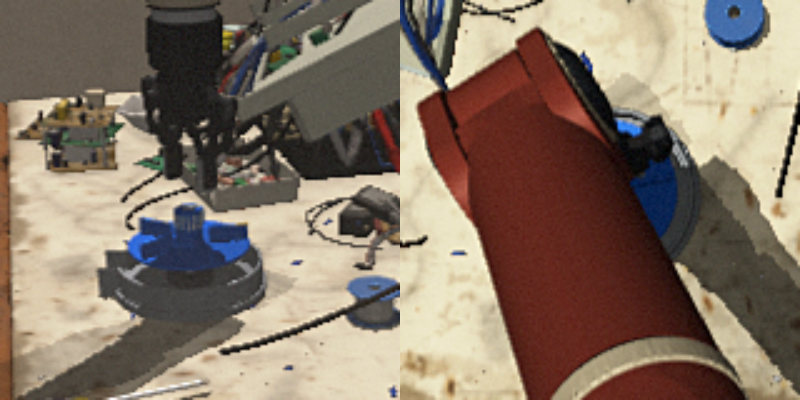

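The side view shows the shut-in fingers straddling the hub at about (316,187), 11 mm short in y; I'll shift, lower around the hub top, and grip.

Request:
step_arm(series=[[[0,0,0],[0.43,-1.12,0],60],[[0,0,0],[0,0,1.2],60],[[0,0,0],[0,0,1.2],60],[[0,0,0],[0,0,1.0],60],[[0,0,0],[0,0,0.8],60],[[0,0,0],[0,0,0.3],60],[[0,0,0],[0,0,0],60]])

```text
clock: 4.97
eef_pos: [0.5212, 0.2458, 0.0977]
ee_rot: [0.975, 0.223, -0.001, 0.0]
contact_force: [-0.4, 0.5, 0.0]
gripper_width: 0.0512
grip_force: 0.0
```

Clear of contact. I'll close gradually to check the centring.

Request:
step_arm(series=[[[0,0,0],[0,0,0.15],50],[[0,0,0],[0,0,0],45],[[0,0,0],[0,0,0],42],[[0,0,0],[0,0,0],40],[[0,0,0],[0,0,0],38]])

```text
clock: 5.38
eef_pos: [0.5219, 0.2463, 0.0975]
ee_rot: [0.975, 0.223, 0.001, -0.0]
contact_force: [-1.0, 1.1, 2.4]
gripper_width: 0.0346
grip_force: 59.5
```

Request:
step_arm(series=[[[0,0,0],[0,0,0],37],[[0,0,0],[0,0,0],36],[[0,0,0],[0,0,0],35],[[0,0,0],[0,0,0],34],[[0,0,0],[0,0,0],34]])

```text
clock: 5.8
eef_pos: [0.5218, 0.2462, 0.097]
ee_rot: [0.975, 0.223, 0.0, -0.0]
contact_force: [-0.3, 2.0, 1.8]
gripper_width: 0.0345
grip_force: 59.5
```

Request:
step_arm(series=[[[0,0,0],[0,0,0],25],[[0,0,0],[0,0,0.1],25],[[0,0,0],[0,0,0.1],25],[[0,0,0],[0,0,0],25]])

```text
clock: 6.13
eef_pos: [0.5218, 0.2462, 0.0947]
ee_rot: [0.975, 0.223, 0.0, -0.0]
contact_force: [0.4, 2.1, 1.7]
gripper_width: 0.0347
grip_force: 59.5
```

Request:
step_arm(series=[[[0,0,0],[0,0,0.1],25],[[0,0,0],[0,0,0.1],25],[[0,0,0],[0,0,0],25]])

```text
clock: 6.38
eef_pos: [0.5218, 0.2462, 0.0927]
ee_rot: [0.975, 0.223, 0.0, -0.0]
contact_force: [0.1, 3.5, 2.0]
gripper_width: 0.0344
grip_force: 59.5
```

Request:
step_arm(series=[[[0,0,0],[0,0,0.08],25],[[0,0,0],[0,0,0],25]])

```text
clock: 6.55
eef_pos: [0.5218, 0.2462, 0.092]
ee_rot: [0.975, 0.223, 0.0, -0.0]
contact_force: [-0.3, 2.8, 0.7]
gripper_width: 0.0344
grip_force: 59.5
```

Request:
step_arm(series=[[[0,0,0],[0,0,0.08],25],[[0,0,0],[0,0,0],25]])

```text
clock: 6.72
eef_pos: [0.5218, 0.2461, 0.0912]
ee_rot: [0.975, 0.223, 0.0, -0.0]
contact_force: [0.7, 3.2, 1.9]
gripper_width: 0.0341
grip_force: 59.5
```

Request:
step_arm(series=[[[0,0,0],[0,0,0.08],25],[[0,0,0],[0,0,0],25]])

```text
clock: 6.88
eef_pos: [0.5217, 0.2462, 0.0906]
ee_rot: [0.975, 0.223, 0.0, -0.0]
contact_force: [-0.3, 4.5, 2.6]
gripper_width: 0.0343
grip_force: 60.0
```

```bash
python3 - <<'E'
from h import *
a=r.snapshot("side")
for q in("hub_grip","housing","rotor"):
    l=r.landmark_of(q,"side"); print(q,l[0] if l else 0)
cv2.imwrite('pics/d.png',cv2.resize(a[150:240,270:370],(666,600),interpolation=cv2.INTER_CUBIC))
E
```

```text
hub_grip {'position': [314.1, 190.1], 'p': 0.77}
housing {'position': [317.6, 214.7], 'p': 0.76}
rotor {'position': [316.0, 201.8], 'p': 0.62}
```

View pics/d.png

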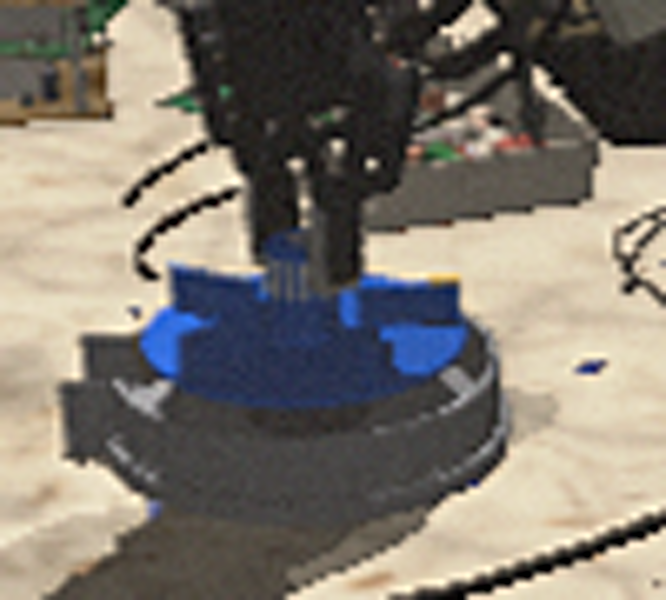

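The picture shows the pads gripping the hub above the vanes (crop (290,270)), with the impeller a little lower than before and level. I'll keep pressing gently.

Request:
step_arm(series=[[[0,0,0],[0,0,0.08],25],[[0,0,0],[0,0,0],25]])

```text
clock: 7.25
eef_pos: [0.5218, 0.2461, 0.09]
ee_rot: [0.975, 0.223, 0.0, -0.0]
contact_force: [-0.8, 3.6, 4.2]
gripper_width: 0.0344
grip_force: 60.8
```

Request:
step_arm(series=[[[0,0,0],[0,0,0.06],25],[[0,0,0],[0,0,0],25]])

```text
clock: 7.42
eef_pos: [0.5218, 0.2461, 0.0897]
ee_rot: [0.975, 0.223, 0.0, -0.0]
contact_force: [0.4, 2.6, 6.7]
gripper_width: 0.0345
grip_force: 61.3
```

Request:
step_arm(series=[[[0,0,-2],[0,0,0.03],25],[[0,0,-2.5],[0,0,0],25],[[0,0,-2.5],[0,0,0],25],[[0,0,-2.5],[0,0,0],25],[[0,0,-2.5],[0,0,0],25],[[0,0,-2.5],[0,0,0],25]])

```text
clock: 7.92
eef_pos: [0.5216, 0.2464, 0.0892]
ee_rot: [0.938, 0.345, 0.0, -0.0]
contact_force: [-0.3, 3.9, 4.0]
gripper_width: 0.0345
grip_force: 60.6
```

Request:
step_arm(series=[[[0,0,-2.5],[0,0,0],25],[[0,0,-2.5],[0,0,0],25],[[0,0,-2.5],[0,0,0],25],[[0,0,-2.5],[0,0,0],25],[[0,0,-2.5],[0,0,0],25],[[0,0,-2.5],[0,0,0],25]])

```text
clock: 8.42
eef_pos: [0.5212, 0.2467, 0.0886]
ee_rot: [0.885, 0.465, 0.0, -0.001]
contact_force: [-0.7, 4.5, 1.5]
gripper_width: 0.0344
grip_force: 59.7
```

Request:
step_arm(series=[[[0,0,0],[0,0,0.06],25],[[0,0,0],[0,0,0],25]])

```text
clock: 8.58
eef_pos: [0.5213, 0.2466, 0.0879]
ee_rot: [0.886, 0.464, 0.0, -0.001]
contact_force: [-0.6, 4.5, 1.2]
gripper_width: 0.0343
grip_force: 59.5
```

Request:
step_arm(series=[[[0,0,0],[0,0,0.06],25],[[0,0,0],[0,0,0],25]])

```text
clock: 8.75
eef_pos: [0.5213, 0.2466, 0.0874]
ee_rot: [0.886, 0.464, 0.0, -0.001]
contact_force: [0.4, 5.3, 2.0]
gripper_width: 0.0346
grip_force: 59.5
```

Request:
step_arm(series=[[[0,0,0],[0,0,0.06],25],[[0,0,0],[0,0,0.06],25],[[0,0,0],[0,0,0],25]])

```text
clock: 9.0
eef_pos: [0.5212, 0.2466, 0.0862]
ee_rot: [0.886, 0.464, 0.0, -0.001]
contact_force: [0.4, 4.6, 1.4]
gripper_width: 0.0344
grip_force: 59.5
```

Request:
step_arm(series=[[[0,0,0],[0,0,0.06],25],[[0,0,0],[0,0,0],25]])

```text
clock: 9.17
eef_pos: [0.5213, 0.2466, 0.0856]
ee_rot: [0.886, 0.464, 0.0, -0.001]
contact_force: [-0.3, 5.0, 0.9]
gripper_width: 0.034
grip_force: 59.5
```

Request:
step_arm(series=[[[0,0,0],[0,0,0.06],25],[[0,0,0],[0,0,0],25]])

```text
clock: 9.33
eef_pos: [0.5213, 0.2466, 0.085]
ee_rot: [0.886, 0.464, 0.0, -0.001]
contact_force: [-0.2, 5.7, 2.4]
gripper_width: 0.0343
grip_force: 59.5
```

Request:
step_arm(series=[[[0,0,0],[0,0,0.06],25],[[0,0,0],[0,0,0.06],25],[[0,0,0],[0,0,0],25]])

```text
clock: 9.58
eef_pos: [0.5212, 0.2466, 0.0838]
ee_rot: [0.886, 0.464, 0.0, -0.001]
contact_force: [0.4, 4.5, 1.9]
gripper_width: 0.0342
grip_force: 59.5
```

Request:
step_arm(series=[[[0,0,0],[0,0,0.06],25],[[0,0,0],[0,0,0],25]])

```text
clock: 9.75
eef_pos: [0.5213, 0.2466, 0.0832]
ee_rot: [0.886, 0.464, 0.0, -0.001]
contact_force: [-0.6, 5.1, 1.1]
gripper_width: 0.0346
grip_force: 59.5
```

Request:
step_arm(series=[[[0,0,0],[0,0,0.06],25],[[0,0,0],[0,0,0],25]])

```text
clock: 9.92
eef_pos: [0.5213, 0.2467, 0.0828]
ee_rot: [0.886, 0.464, 0.0, -0.001]
contact_force: [-0.9, 5.6, 2.2]
gripper_width: 0.0343
grip_force: 59.9
```

Request:
step_arm(series=[[[0,0,0],[0,0,0.06],25],[[0,0,0],[0,0,0],25]])

```text
clock: 10.08
eef_pos: [0.5213, 0.2467, 0.0824]
ee_rot: [0.886, 0.464, 0.0, -0.001]
contact_force: [0.3, 5.1, 5.0]
gripper_width: 0.0345
grip_force: 60.5
```

Request:
step_arm(series=[[[0,0,0],[0,0,0.04],25],[[0,0,0],[0,0,0],25]])

```text
clock: 10.25
eef_pos: [0.5213, 0.2467, 0.0822]
ee_rot: [0.886, 0.464, 0.0, -0.0]
contact_force: [-0.7, 5.0, 5.3]
gripper_width: 0.0343
grip_force: 60.8
```

Request:
step_arm(series=[[[0,0,0],[0,0,0.06],25],[[0,0,0],[0,0,0],25]])

```text
clock: 10.42
eef_pos: [0.5213, 0.2467, 0.0818]
ee_rot: [0.886, 0.464, 0.0, -0.0]
contact_force: [-0.9, 5.1, 6.7]
gripper_width: 0.0343
grip_force: 61.3
```

```bash
python3 - <<'E'
from h import *
s=r.sense();print(np.round(s['joints'],3),np.round(s['eef_pos'],4),s['contact_force'],s['ft_torque'])
a=r.snapshot("side")
for q in("hub_grip","housing","rotor"):
    l=r.landmark_of(q,"side"); print(q,l[0] if l else 0)
cv2.imwrite('pics/e.png',cv2.resize(a[150:240,270:370],(666,600),interpolation=cv2.INTER_CUBIC))
E
```

```text
[-0.302  0.734 -0.285  1.804  0.316  0.647 -1.377] [0.5213 0.2467 0.0818] [-0.89265172  5.11980173  6.71454024] [ 1.09735125  0.32732259 -0.01534023]
hub_grip {'position': [312.3, 193.5], 'p': 0.7}
housing {'position': [320.7, 212.4], 'p': 0.62}
rotor {'position': [316.1, 205.4], 'p': 0.66}
```

View pics/e.png

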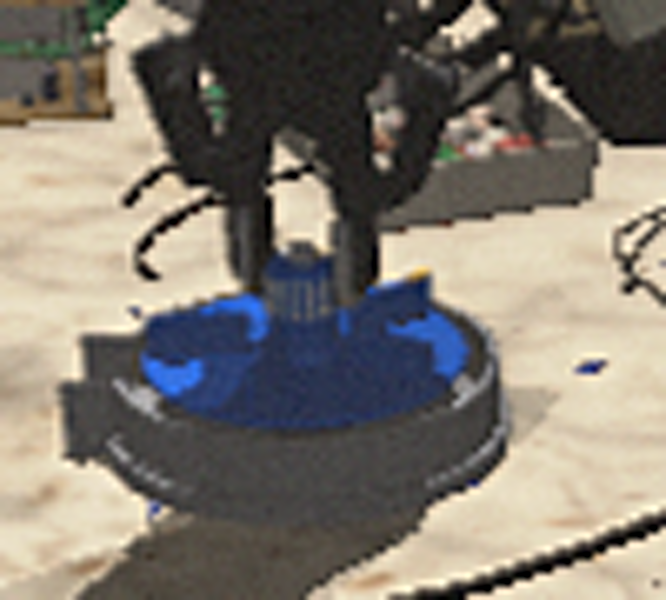

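The impeller now sits about 8 mm lower, with the spindle tip showing at crop (300,250), so it is home. Next I'll ease off the press and turn it anticlockwise.

Request:
step_arm(series=[[[0,0,0],[0.08,-0.06,-0.07],25],[[0,0,-3],[0,0,0],25],[[0,0,-5],[0,0,0],25],[[0,0,-5],[0,0,0],25],[[0,0,-5],[0,0,0],25]])

```text
clock: 11.03
eef_pos: [0.5209, 0.2469, 0.0819]
ee_rot: [0.801, 0.598, -0.0, -0.0]
contact_force: [-2.2, 3.9, 4.0]
gripper_width: 0.0346
grip_force: 61.0
```

```bash
python3 - <<'E'
from h import *
s=r.sense();print(np.round(s['joints'],3),np.round(s['eef_pos'],4),s['contact_force'],s['ft_torque'])
E
```

```text
[-0.249  0.746 -0.373  1.802  0.408  0.671 -1.144] [0.5209 0.2469 0.0819] [-2.20223124  3.88476307  4.0113667 ] [ 1.00569932  0.42280384 -0.16805719]
```

Request:
step_arm(series=[[[0,0,-6],[0,0,0],25],[[0,0,-6],[0,0,0],25],[[0,0,-6],[0,0,0],25],[[0,0,-6],[0,0,0],25],[[0,0,-6],[0,0,0],25],[[0,0,-6],[0,0,0],25],[[0,0,-6],[0,0,0],25],[[0,0,-6],[0,0,0],25]])

```text
clock: 11.7
eef_pos: [0.5197, 0.2469, 0.0818]
ee_rot: [0.488, 0.873, -0.001, -0.001]
contact_force: [-4.3, 3.3, 6.5]
gripper_width: 0.0346
grip_force: 61.8
```

```bash
cat > s.py <<'E'
from h import *
s=r.sense();print(np.round(s['joints'],3),np.round(s['eef_pos'],4),np.round(s['ee_rot'],3),np.round(s['contact_force'],1),np.round(s['ft_torque'],2))
E
python3 s.py
```

```text
[-0.116  0.793 -0.601  1.799  0.629  0.753 -0.503] [0.5197 0.2469 0.0818] [ 0.488  0.873 -0.001 -0.001] [-4.3  3.3  6.5] [ 0.83  0.91 -0.07]
```

Request:
step_arm(series=[[[0,0,-6],[0.08,0,-0.05],25],[[0,0,-6],[0,0,0],25],[[0,0,-6],[0,0,0],25],[[0,0,-6],[0,0,0],25],[[0,0,-6],[0,0,0],25],[[0,0,-6],[0,0,0],25],[[0,0,-6],[0,0,0],25],[[0,0,-6],[0,0,0],25]])

```text
clock: 12.37
eef_pos: [0.5189, 0.246, 0.0818]
ee_rot: [0.091, 0.996, -0.002, -0.002]
contact_force: [-5.0, 1.4, 5.9]
gripper_width: 0.0344
grip_force: 61.8
```

```bash
python3 s.py
```

```text
[-0.005  0.861 -0.813  1.797  0.812  0.863  0.176] [0.5189 0.246  0.0818] [ 0.091  0.996 -0.002 -0.002] [-5.   1.4  5.9] [ 0.33  0.96 -0.11]
```

Request:
step_arm(series=[[[0,0,-6],[0,0.05,-0.04],25],[[0,0,-6],[0,0,0],25],[[0,0,-6],[0,0,0],25],[[0,0,-6],[0,0,0],25],[[0,0,-6],[0,0,0],25],[[0,0,-6],[0,0,0],25],[[0,0,-6],[0,0,0],25],[[0,0,-6],[0,0,0],25]])

```text
clock: 13.03
eef_pos: [0.5192, 0.2448, 0.0818]
ee_rot: [-0.322, 0.947, -0.003, -0.003]
contact_force: [-3.5, -1.2, 7.3]
gripper_width: 0.0344
grip_force: 62.1
```

```bash
python3 s.py
```

```text
[ 0.081  0.942 -1.     1.794  0.957  0.989  0.896] [0.5192 0.2448 0.0818] [-0.322  0.947 -0.003 -0.003] [-3.5 -1.2  7.3] [-0.22  0.94 -0.07]
```

Request:
step_arm(series=[[[0,0,-6],[0,0,-0.06],25],[[0,0,-6],[0,0,0],25],[[0,0,-6],[0,0,0],25],[[0,0,-6],[0,0,0],25],[[0,0,-6],[0,0,0],25],[[0,0,-6],[0,0,0],25],[[0,0,-6],[0,0,0],25],[[0,0,0],[0,0,0],25]])

```text
clock: 13.7
eef_pos: [0.5202, 0.2442, 0.0818]
ee_rot: [-0.639, 0.769, -0.002, -0.004]
contact_force: [-1.7, -1.0, 6.2]
gripper_width: 0.0338
grip_force: 61.3
```

```bash
python3 s.py
```

```text
[ 0.134  1.018 -1.14   1.791  1.056  1.1    1.553] [0.5202 0.2442 0.0818] [-0.639  0.769 -0.002 -0.004] [-1.7 -1.   6.2] [-0.34  0.44  0.01]
```

Request:
step_arm(series=[[[0,0,0],[0,0,-0.06],25],[[0,0,0],[0,0,0],45],[[0,0,0],[0,0,0],60],[[0,0,0],[0,0,0],60],[[0,0,0],[0,0,-0.5],60],[[0,0,0],[0,0,0],60]])

```text
clock: 14.2
eef_pos: [0.5219, 0.2485, 0.0899]
ee_rot: [-0.638, 0.77, -0.0, 0.001]
contact_force: [-0.2, 0.4, 0.4]
gripper_width: 0.0513
grip_force: 0.0
```

Request:
step_arm(series=[[[0,0,6],[0,0,0],60],[[0,0,6],[0,0,0],60],[[0,0,6],[0,0,0],60],[[0,0,6],[0,0,0],60],[[0,0,6],[0,0,0],60],[[0,0,6],[0,0,0],60],[[0,0,6],[0,0,0],60],[[0,0,6],[0,0,0],60]])

```text
clock: 14.87
eef_pos: [0.5216, 0.2483, 0.0894]
ee_rot: [-0.267, 0.964, 0.0, 0.001]
contact_force: [0.1, -0.3, -0.1]
gripper_width: 0.0512
grip_force: 0.0
```

```bash
python3 s.py;  python3 - <<'E'
from h import *
a=r.snapshot("side")
for q in("hub_grip","housing","rotor"):
    l=r.landmark_of(q,"side"); print(q,l[0] if l else 0)
cv2.imwrite('pics/f.png',cv2.resize(a[150:240,270:370],(666,600),interpolation=cv2.INTER_CUBIC))
E
```

```text
[ 0.074  0.924 -0.987  1.786  0.932  0.977  0.802] [0.5216 0.2483 0.0894] [-0.267  0.964  0.     0.001] [ 0.1 -0.3 -0.1] [ 0.02 -0.01 -0.03]
hub_grip {'position': [313.9, 192.8], 'p': 0.78}
housing {'position': [320.3, 215.3], 'p': 0.83}
rotor {'position': [316.0, 204.1], 'p': 0.72}
```

View pics/f.png

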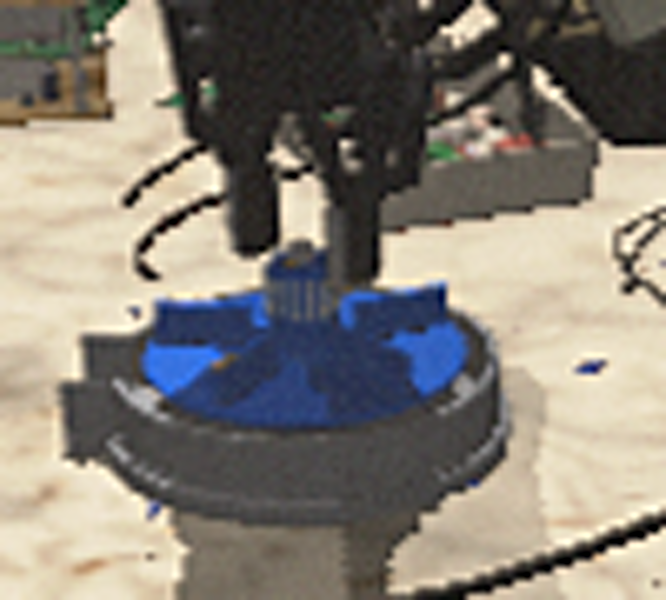

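The picture shows the impeller still home, with its yellow tip now at crop (225,360); the open fingers are clear of it. I'll go back for a second grip.

Request:
step_arm(series=[[[0,0,7],[0,0,0],60],[[0,0,7],[0,0,0],60],[[0,0,7],[0,0,0],60],[[0,0,7],[0,0,0],60],[[0,0,7],[0,0,0],60],[[0,0,7],[0,0,0],60],[[0,0,7],[0,0,0],60],[[0,0,7],[0,0,0],60]])

```text
clock: 15.73
eef_pos: [0.5212, 0.2481, 0.0889]
ee_rot: [0.216, 0.976, 0.0, -0.0]
contact_force: [-1.3, 0.2, -1.1]
gripper_width: 0.0512
grip_force: 0.0
```

Request:
step_arm(series=[[[0,0,7],[0,0,0],60],[[0,0,7],[0,0,0],60],[[0,0,7],[0,0,0],60],[[0,0,7],[0,0,0],60],[[0,0,7],[0,0,0],60],[[0,0,7],[0,0,0],60],[[0,0,7],[0,0,0],60],[[0,0,7],[0,0,0],60]])

```text
clock: 16.4
eef_pos: [0.5211, 0.2483, 0.0889]
ee_rot: [0.649, 0.761, 0.0, -0.0]
contact_force: [0.3, -0.5, -0.8]
gripper_width: 0.0515
grip_force: 0.0
```

Request:
step_arm(series=[[[0,0,7],[0,0,0],60],[[0,0,7],[0,0,0],60],[[0,0,7],[0,0,0],60],[[0,0,7],[0,0,0],60],[[0,0,7],[0,0,0],60],[[0,0,7],[0,0,0],60],[[0,0,7],[0,0,0],60],[[0,0,0],[-0.3,0.1,0],60]])

```text
clock: 17.07
eef_pos: [0.5198, 0.2464, 0.089]
ee_rot: [0.905, 0.426, 0.0, -0.0]
contact_force: [0.2, -0.2, 0.2]
gripper_width: 0.051
grip_force: 0.0
```

Request:
step_arm(series=[[[0,0,0],[0,0,0.3],60],[[0,0,0],[0,0,0.3],60],[[0,0,0],[0,0,0],60]])

```text
clock: 17.32
eef_pos: [0.5196, 0.2446, 0.0821]
ee_rot: [0.905, 0.426, -0.001, -0.0]
contact_force: [-0.2, -0.2, 0.0]
gripper_width: 0.0513
grip_force: 0.0
```

```bash
python3 s.py
```

```text
[-0.305  0.73  -0.276  1.81   0.306  0.645 -1.452] [0.5196 0.2446 0.0821] [ 0.905  0.426 -0.001 -0.   ] [-0.2 -0.2  0. ] [ 0.02  0.05 -0.01]
```

Request:
step_arm(series=[[[0,0,0],[0,0,0],45],[[0,0,0],[0,0,0],38],[[0,0,0],[0,0,0],30],[[0,0,0],[0,0,0],25],[[0,0,0],[0,0,0],25]])

```text
clock: 17.73
eef_pos: [0.5199, 0.2451, 0.0832]
ee_rot: [0.905, 0.425, -0.0, -0.0]
contact_force: [-2.2, -0.2, 2.2]
gripper_width: 0.0286
grip_force: 58.9
```

Request:
step_arm(series=[[[0,0,-3],[0,0,0],25],[[0,0,-6],[0,0,0],25],[[0,0,-6],[0,0,0],25],[[0,0,-6],[0,0,0],25],[[0,0,-6],[0,0,0],25],[[0,0,-6],[0,0,0],25],[[0,0,-6],[0,0,0],25],[[0,0,-6],[0,0,0],25]])

```text
clock: 18.4
eef_pos: [0.5203, 0.245, 0.0832]
ee_rot: [0.672, 0.74, 0.0, 0.0]
contact_force: [-0.5, 0.1, 2.0]
gripper_width: 0.0281
grip_force: 59.0
```

```bash
python3 s.py
```

```text
[-0.175  0.764 -0.492  1.804  0.528  0.707 -0.865] [0.5203 0.245  0.0832] [0.672 0.74  0.    0.   ] [-0.5  0.1  2. ] [-0.05  0.2  -0.06]
```

Request:
step_arm(series=[[[0,0,-6.5],[0,0,0],25],[[0,0,-6.5],[0,0,0],25],[[0,0,-6.5],[0,0,0],25],[[0,0,-6.5],[0,0,0],25],[[0,0,-6.5],[0,0,0],25],[[0,0,-6.5],[0,0,0],25],[[0,0,-6.5],[0,0,0],25],[[0,0,-6.5],[0,0,0],25]])

```text
clock: 19.07
eef_pos: [0.5208, 0.2452, 0.0832]
ee_rot: [0.279, 0.96, 0.001, 0.0]
contact_force: [0.8, 0.6, 0.9]
gripper_width: 0.0287
grip_force: 58.9
```

Request:
step_arm(series=[[[0,0,-6.5],[0,0,0],25],[[0,0,-6.5],[0,0,0],25],[[0,0,-6.5],[0,0,0],25],[[0,0,-6.5],[0,0,0],25],[[0,0,-6.5],[0,0,0],25],[[0,0,-6.5],[0,0,0],25],[[0,0,-6.5],[0,0,0],25],[[0,0,-6.5],[0,0,0],25]])

```text
clock: 19.73
eef_pos: [0.5208, 0.2457, 0.0832]
ee_rot: [-0.17, 0.985, 0.001, 0.001]
contact_force: [0.1, -0.1, 0.4]
gripper_width: 0.0286
grip_force: 59.0
```

```bash
python3 s.py
```

```text
[ 0.062  0.914 -0.947  1.796  0.918  0.941  0.616] [0.5208 0.2457 0.0832] [-0.17   0.985  0.001  0.001] [ 0.1 -0.1  0.4] [ 0.24  0.01 -0.11]
```

Request:
step_arm(series=[[[0,0,-6.5],[0,0,0],25],[[0,0,-6.5],[0,0,0],25],[[0,0,-6.5],[0,0,0],25],[[0,0,-6.5],[0,0,0],25],[[0,0,-6.5],[0,0,0],25],[[0,0,-6.5],[0,0,0],25],[[0,0,-6.5],[0,0,0],25],[[0,0,-3],[0,0,0],25]])

```text
clock: 20.4
eef_pos: [0.5205, 0.2461, 0.0832]
ee_rot: [-0.559, 0.829, 0.001, 0.001]
contact_force: [0.3, 1.9, -0.0]
gripper_width: 0.0284
grip_force: 59.1
```

Request:
step_arm(series=[[[0,0,0],[0,0,0.07],25],[[0,0,0],[0,0,0.05],25],[[0,0,0],[0,0,0],25]])

```text
clock: 20.65
eef_pos: [0.5205, 0.2462, 0.083]
ee_rot: [-0.557, 0.831, 0.001, 0.001]
contact_force: [-1.1, 1.1, 6.5]
gripper_width: 0.0281
grip_force: 59.8
```

```bash
python3 s.py
```

```text
[ 0.128  1.    -1.116  1.794  1.04   1.067  1.36 ] [0.5205 0.2462 0.083 ] [-0.557  0.831  0.001  0.001] [-1.1  1.1  6.5] [ 0.18  0.23 -0.04]
```

Pressed at 6.5 N, it holds firm at home. Easing off, releasing and lifting clear.

Request:
step_arm(series=[[[0,0,0],[0,0,-0.1],25],[[0,0,0],[0,0,0],40],[[0,0,0],[0,0,0],60],[[0,0,0],[0,0,0],60],[[0,0,0],[0,0,-0.5],60],[[0,0,0],[0,0,-1],60],[[0,0,0],[0,0,-2],60],[[0,0,0],[0,0,-2],60]])

```text
clock: 21.32
eef_pos: [0.5198, 0.2448, 0.1386]
ee_rot: [-0.558, 0.83, 0.0, -0.001]
contact_force: [1.2, 0.5, 0.5]
gripper_width: 0.0513
grip_force: 0.0
```

Request:
step_arm(series=[[[0,0,0],[0,0,-2],60],[[0,0,0],[0,0,0],60],[[0,0,0],[0,0,0],60]])

```text
clock: 21.57
eef_pos: [0.5206, 0.2456, 0.1595]
ee_rot: [-0.557, 0.83, -0.0, 0.002]
contact_force: [0.1, -1.1, -0.6]
gripper_width: 0.0514
grip_force: 0.0
```

```bash
python3 s.py;  python3 - <<'E'
from h import *
a=r.snapshot("side")
for q in("hub_grip","housing","rotor"):
    l=r.landmark_of(q,"side"); print(q,l[0] if l else 0)
cv2.imwrite('pics/g.png',cv2.resize(a[150:240,270:370],(666,600),interpolation=cv2.INTER_CUBIC))
E
```

```text
[ 0.163  0.909 -1.197  1.738  0.923  1.173  1.443] [0.5206 0.2456 0.1595] [-0.557  0.83  -0.     0.002] [ 0.1 -1.1 -0.6] [-0.04 -0.04  0.03]
hub_grip {'position': [314.8, 195.3], 'p': 0.69}
housing {'position': [320.9, 214.7], 'p': 0.87}
rotor {'position': [315.7, 203.2], 'p': 0.88}
```

View pics/g.png

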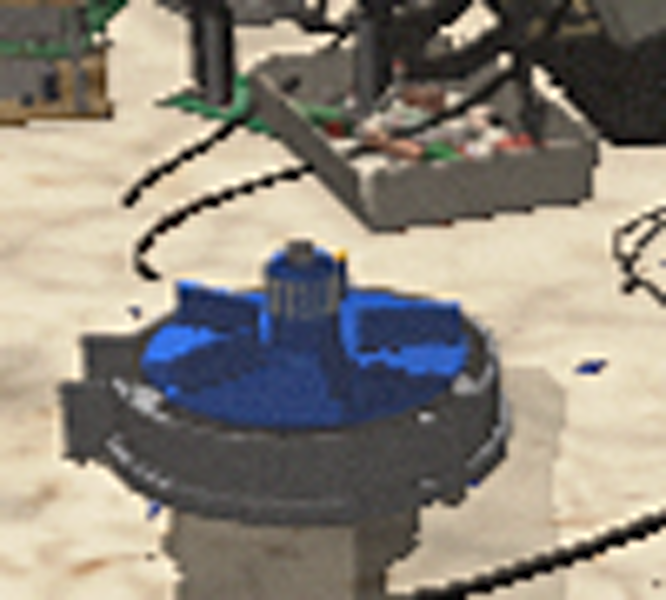

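The impeller is home and free of the gripper. Its yellow tip is behind the hub at crop (340,255), which fits about 400° of turning since it seated.

```bash
python3 -c "
from bench import r
print(r.hand_in())"
```

```text
the job is handed in; nothing more can be done
None
```

The impeller dropped home on the pin and was turned about 400° anticlockwise with the spindle. Measured wrist load while pressing stayed under about 8 N. I left it home and still, didn't touch the screwdriver or tin, and handed in at about 22 s.

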